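Set and lock the mitre angle of a saw vise

ROBOT

A 6-joint arm with a two-finger parallel gripper is mounted at the origin on the work surface. World frame = base frame: x ahead of the robot, y to its left, z up, the work surface at z = 0. Lengths are in m, angles in rad, forces in N, time in s.
With the tool pointing down it reaches from about 0.375 to 0.9 m from the base axis. Payload 3.1 kg.
Tool frame: the origin (TCP) lies midway between the tips of the shut fingers; the grasp point (between the pads) lies 19 mm behind it; y points along the fingers, x is the direction in which the jaws open and shut, and the axes are right-handed (so a half turn about y gives the same grasp; the last joint's range is limited). The gripper opens to 87 mm and grips with 3 to 60 N. Pads are 19 mm wide; open, the fingers measure 117 mm over their backs; the gripper's body (75 mm by 190 mm) begins 51 mm behind the grasp point.
Start: joints at [-1.313, 0.527, 1.433, -0, 1.181, -0.178], TCP at [0.264, -0.567, 0.223] pointing down, gripper open.
Joint ranges: [-3.08, 3.08], [-0.75, 2.2], [0.22, 2.44], [-1.43, 4.57], [0, 2.65], [-2.85, 2.85]. Speed limits (rad/s): [2.79, 2.79, 3.14, 3.14, 3.14, 3.14].

INTERFACE

Orientations are given as a unit quaternion [x, y, z, w].
In Python, from rig import * gives the robot as it stands.
- The arm moves only by the tool jog_arm, never from a script. Its argument "series" is a list of rows, each a list of 7 numbers: the shift along the tool's x, y, z in mm, then the turn, a rotation vector about the tool's x, y, z in rad, then the gripper's target within -1 to 1 (shut at 1, half-way at 0, fully open at -1). A call has 1 to 20 rows; each row is the pose to reach, as a shift and turn from the pose commanded when the call began, along the tool's axes at that moment; what a row does not reach only later rows make up. A row lasts 1/8 s, in which the tool goes at most 62.5 mm and 10.7 degrees, less where a joint would pass 70% of its speed; a pose out of reach is approached as far as the arm can. A call with a gripper value outside its range is refused whole. The fingers move at their own pace and stop on an object; "grip_force" is the grip in N (left out, the last holds). Time passes only in rows, so rows that repeat a pose let the fingers close. It gives the time, the measured TCP pose, the force and the opening at its end, in the units of the state.
- get_obs(): the state, without advancing time (a new reading comes with each control period).
- camera(name): name is "scene" or "top" or "wrist"; returns a dict with "img" (480x640x3 uint8, red, green, blue), "depth" (480x640 float32, m along the optical axis (not along the pixel's ray), 0 where there is no reading), "camera_matrix" (3x3 intrinsics, pixels), "rvec" (rotation vector, rad) and "tvec" (3), from world to camera coordinates, as OpenCV has them. Camera axes: x right, y down, z forward; pixel columns grow to the right and rows downward; lengths in m; the calibration is good to about 2 mm. A picture is of the moment at which its call begins.
- hand_in(): hands the job in, once; it reports no verdict.
The state is a dict: "time": time; "q": joint angles; "joint_velocities": joint speeds; "joint_torque": joint torques, N m; "position": TCP position; "tool_rot": TCP orientation; "ft_force": force on the tool from outside, world axes, zero at the start; "moment": the same for the moment, N m; "grip_width": finger opening in m.
Only numpy, scipy, OpenCV 4.12 (cv2) and the standard library are available. Lean on these libraries where they do the work, as an engineer would, in place of code of your own. Each camera call takes 0.05 s, during which the arm holds its last target.

TASK

Set the saw vise for the next mitre cut: push the turntable's long black-handled lever round until the yellow pointer points at the middle of the red tag on the scale, and only then push the blue lock lever clockwise as far as it goes. Push with the fingers only, never grip or pinch either lever, and leave the pointer on the tag and the loose things on the bench where they are.

Things in the scene. Friction and masses are not known exactly. Their poses are not given: they have to be found in the camera images.
- pivot (a point): Point on the vertical axis of the turntable, 60 mm above the bench, at the height of the turntable's upper face. Its x axis is the base's own x axis (at yaw 0 it points away from the robot, the middle of the scale) and its z axis is up. The grey round base under it is 272 mm across, 36 mm high, fixed to the bench; the dark turntable disc on it is 200 mm across, and carries a red vise with a clamped bar, 101 mm above the bench at most and within 75 mm of the axis.
- turntable (a joint): Angle of the turntable about its vertical axis relative to the base, rad, growing anticlockwise seen from above; 0 when the pointer lies along the base's x axis. Stops at -0.85 and 0.75. It stays where it is left; pushing its lever takes about 3 N. It starts between -0.75 and -0.45, the tag lies between -0.10 and 0.60.
- pointer_tip (a point): Tip of the yellow pointer, a blade 7 mm wide that turns with the turntable over the black scale with white marks on the side away from the robot; 119 mm from the axis, 45 mm above the bench. It lies diametrically opposite the lever: lever, axis and pointer are in one vertical plane.
- tag_mark (a point): Where the pointer tip must come: the point of the scale at the middle of the red tag, 119 mm from the axis, 45 mm above the bench. The red tag is a block 10 mm wide (along the scale) and 24 mm long (radially, 122 to 146 mm from the axis), clipped to the rim of the fixed base, its top 46 mm above the bench.
- lever_grip (a point): Centre of the top of the turntable lever's upright black handle, 165 mm from the axis, on the robot's side, 115 mm above the bench. The handle is an upright block 26 mm radially, 18 mm along the arc, from 40 to 115 mm above the bench, at the end of a level steel arm 12 mm thick at 50 mm height. x axis radially inward to the axis, z up. Seen from outside, facing the axis, its left face is the one to push to turn the turntable anticlockwise (growing joint value).
- lock (a joint): Angle of the blue lock lever about its own vertical axis, rad, growing clockwise seen from above: 0 open (arm along the base's -y), 1.4 locked, a hard stop (arm nearly along the base's -x). It starts between 0 and 0.25, stays where it is left; pushing its handle takes about 3 N.
- lock_pivot (a point): Point on the vertical axis of the lock lever, 53 mm above the bench, on a lug of the base 198 mm from the turntable's axis (70 mm towards the robot and 185 mm to the right in the base's frame).
- lock_grip (a point): Centre of the top of the lock lever's upright blue handle, 65 mm from the lock's axis, 100 mm above the bench. The handle is a block 24 mm along the arm, 18 mm along the arc, from 40 to 100 mm above the bench. The lever's arm lies along its -y axis; the +x face is the one to push to lock.
- coolant: Bystander: closed white bottle with green label, 66 mm across, 170 mm high, loose, upright left of the base. Origin at the centre of its underside.
- wrench: Bystander: steel wrench lying loose on the bench to the left of the base, about 180 mm long. Origin below its middle.
- offcut: Bystander: loose aluminium bar offcut, 80 x 28 x 28 mm, on the bench to the right of the base, beyond the lock. Origin at the centre of its underside.
- socket: Bystander: loose dark steel socket, 26 mm across, 45 mm high, upright beside the base, on its left. Origin at the centre of its underside.

How it is judged:
By the outcome, as a careful person would: the job done as asked, in the order asked, and still so for the second after the job is handed in, with the robot touching nothing.
It also fails if it takes over 64 s, if anything falls off the work surface, if the arm or the gripper's body presses on something with over 40 N, if the wrist force passes 120 N, or if a joint passes its speed limit or range.

## Working session

There is one attempt and no reset: what is moved stays moved. The work goes in short steps, Python scripts to look and compute and a tool call to move; the robot and the scene stay as the last step left them, time stands still between calls to the robot, and variables do not carry over. Pictures are saved under pics/ and viewed, and the job is handed in when it is done.

Besides the shell and the picture viewer there is one more tool, called after "Request:" as a command line: name --pt "numbers of a row" for each row, then --argument value for the rest. jog_arm: Moves the arm, as the interface text tells. Its arguments: {"type":"object","properties":{"series":{"type":"array","items":{"type":"array","items":{"type":"number"}}},"grip_force":{"type":"number"}},"required":["series"]}

```bash
ls; mkdir -p pics; python3 - <<'E'
from rig import *
import cv2,numpy as np
for n in ("top","scene"):
    c=camera(n); cv2.imwrite(f"pics/{n}0.png",c["img"][:,:,::-1])
    np.savez(f"{n}0.npz",**c)
    print(n,c["camera_matrix"].tolist(),c["rvec"],c["tvec"])
o=get_obs(); print(o)
E
```

```text
pics
top [[554.0586031803741, 0.0, 323.82258879167864], [0.0, 554.0586031803741, 241.60809304037875], [0.0, 0.0, 1.0]] [ 2.14501526 -2.17000303  0.07728043] [0.12767803 0.59989366 0.93614953]
scene [[543.1871715487467, 0.0, 320.3167681938817], [0.0, 543.1871715487467, 238.86053633158184], [0.0, 0.0, 1.0]] [ 1.34379746  2.07101123 -1.02462321] [ 0.13104477 -0.30521201  1.46915842]
{'time': 0.1, 'q': array([-1.31351913e+00,  5.28390437e-01,  1.43374919e+00, -3.43341586e-06,
        1.18140842e+00, -1.78471151e-01]), 'joint_velocities': array([ 0.00203734, -0.00312155, -0.0031042 ,  0.00191256, -0.00188795,
       -0.00024761]), 'joint_torque': array([-9.96748749e-04, -4.40988564e+01, -1.77150500e+01,  6.34464598e-02,
        5.34113555e-02, -4.05483433e-05]), 'position': array([ 0.26367987, -0.56593883,  0.22166685]), 'tool_rot': array([-0.59578843,  0.38061023, -0.37959325,  0.5967252 ]), 'ft_force': array([ 0.33365447, -1.13352163, -0.44883318]), 'moment': array([0.0136666 , 0.05925938, 0.01266318]), 'grip_width': 0.08698604426277529}
```

View pics/top0.png

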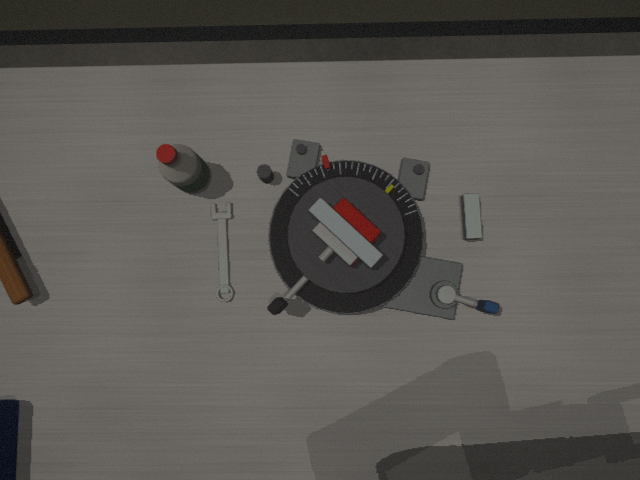

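View pics/scene0.png

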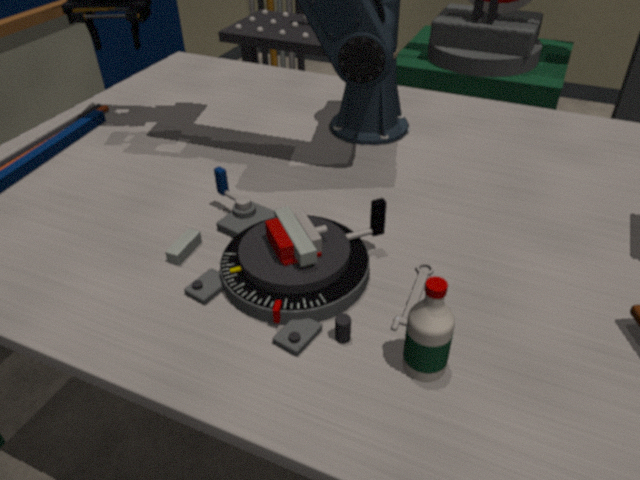

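The top view shows the pointer at (390,188), the red tag at (326,161), the black handle at (278,305), the blue handle at (488,307) and the lock axis at (446,294). Next I'll turn these into positions.

```bash
cat > h.py <<'E'
import numpy as np,cv2
from scipy.optimize import least_squares
def ray(c,uv,z):
    K=c["camera_matrix"];R,_=cv2.Rodrigues(np.array(c["rvec"]));t=np.array(c["tvec"]).ravel()
    uv=np.atleast_2d(np.array(uv,float))
    d=np.c_[uv,np.ones(len(uv))]@np.linalg.inv(K).T@R
    C=-R.T@t
    return C+d*((z-C[2])/d[:,2])[:,None]
def proj(c,P):
    return cv2.projectPoints(np.atleast_2d(np.array(P,float)),np.array(c["rvec"],float),np.array(c["tvec"],float),c["camera_matrix"],None)[0].reshape(-1,2)
def blob(c,lo,hi,roi):
    hsv=cv2.cvtColor(c["img"],cv2.COLOR_RGB2HSV)
    m=cv2.inRange(hsv,np.array(lo),np.array(hi)); k=np.zeros_like(m);x0,y0,x1,y1=roi;k[y0:y1,x0:x1]=m[y0:y1,x0:x1]
    ys,xs=np.nonzero(k); return np.c_[xs,ys]
def fitcirc(P,r=None):
    f=(lambda p:np.hypot(P[:,0]-p[0],P[:,1]-p[1])-(p[2] if r is None else r))
    s=least_squares(f,list(P[:,:2].mean(0))+[0.13],loss='soft_l1',f_scale=.002); return s.x,np.abs(s.fun).mean()
E
python3 - <<'E'
from h import *
c=dict(np.load("top0.npz")); 
hsv=cv2.cvtColor(c["img"],cv2.COLOR_RGB2HSV)
y=blob(c,(22,100,80),(35,255,255),(260,140,440,320)); print("yellow",len(y),y.mean(0),y.min(0),y.max(0),ray(c,y.mean(0),.045))
r=blob(c,(0,140,60),(8,255,255),(310,145,345,175)); print("tag",len(r),r.min(0),r.max(0),r.mean(0),ray(c,r.mean(0),.046))
b=blob(c,(100,100,30),(125,255,255),(460,280,520,330)); print("blue",len(b),b.min(0),b.max(0),b.mean(0),ray(c,b.mean(0),.1))
g=cv2.cvtColor(c["img"],cv2.COLOR_RGB2GRAY)
# depth-based disc and base
d=c["depth"]; K=c["camera_matrix"];R,_=cv2.Rodrigues(c["rvec"]);
v,u=np.mgrid[:480,:640]; cam=np.stack([(u-K[0,2])/K[0,0]*d,(v-K[1,2])/K[1,1]*d,d],-1)-c["tvec"].ravel()
W=cam@R
np.save("W.npy",W)
roi=np.zeros((480,640),bool);roi[140:330,255:440]=True
z=W[...,2]
for lo,hi in((.03,.048),(.05,.07),(.105,.125),(.09,.105)):
    m=roi&(z>lo)&(z<hi); P=W[m]; print(lo,hi,m.sum(),P.mean(0) if m.sum() else '')
# dark scale: black ring
m=((z>.03)&(z<.07)&roi&(g<75)).astype(np.uint8)
m=cv2.morphologyEx(m,cv2.MORPH_CLOSE,np.ones((9,9)))
m=cv2.morphologyEx(m,cv2.MORPH_OPEN,np.ones((15,15)))
ct=max(cv2.findContours(m,0,1)[0],key=cv2.contourArea)[:,0]
P=ray(c,ct,.036);print("rim@36",fitcirc(P),fitcirc(ray(c,ct,.041)))
# disc top
m=(((z>.055)&(z<.066)&roi)).astype(np.uint8)
m=cv2.morphologyEx(m,cv2.MORPH_OPEN,np.ones((7,7)))
ct=max(cv2.findContours(m,0,1)[0],key=cv2.contourArea)[:,0]
print("disc@60",fitcirc(ray(c,ct,.06)))
cv2.imwrite("pics/crop.png",cv2.resize(c["img"][130:330,250:520,::-1],None,fx=2.9,fy=2.9,interpolation=cv2.INTER_CUBIC))
E
```

```text
yellow 37 [389.02702703 188.27027027] [385 184] [393 192] [[0.69138365 0.00639809 0.045     ]]
tag 69 [322 155] [329 167] [325.44927536 161.37681159] [[0.74052726 0.11605596 0.046     ]]
blue 135 [484 301] [498 312] [491.00740741 306.55555556] [[ 0.48728986 -0.14598592  0.1       ]]
0.03 0.048 8211 [0.60795604 0.0825159  0.03599008]
0.05 0.07 7715 [0.60616522 0.08513934 0.05969154]
0.105 0.125 188 [0.49536857 0.19441272 0.11376803]
0.09 0.105 3058 [0.61046269 0.08375136 0.09969022]
rim@36 (array([0.61074242, 0.08306042, 0.13333187]), np.float64(0.000961120176964196)) (array([0.61019327, 0.0831221 , 0.13263645]), np.float64(0.0009561400028215635))
disc@60 (array([0.61109279, 0.08359422, 0.09814533]), np.float64(0.0011029100877457513))
```

View pics/crop.png

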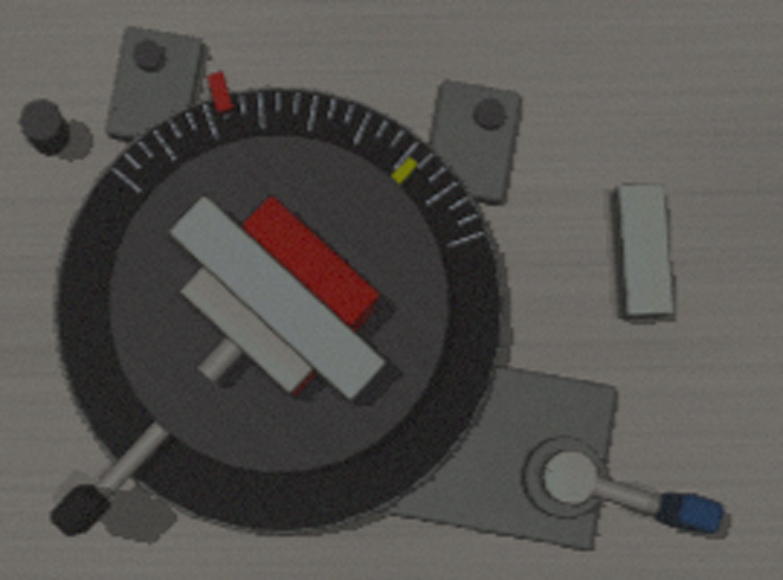

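```bash
python3 - <<'E'
from h import *
from rig import *
from scipy.spatial.transform import Rotation as Ro
o=get_obs(); print(Ro.from_quat(o["tool_rot"]).as_matrix().round(3))
c=dict(np.load("top0.npz")); W=np.load("W.npy"); z=W[...,2]
piv=np.array([.611,.0833])
g=cv2.cvtColor(c["img"],cv2.COLOR_RGB2GRAY)
# lever handle top, depth
def top(lo,hi,roi):
    m=np.zeros(z.shape,bool);x0,y0,x1,y1=roi;m[y0:y1,x0:x1]=True
    P=W[m&(z>lo)&(z<hi)]; return len(P),P.mean(0),P.min(0),P.max(0)
print("lever",top(.108,.125,(255,280,300,330)))
print("lock grip",top(.095,.107,(465,285,520,330)))
s=dict(np.load("scene0.npz"));
# lock boss: ellipse of light disc near (446,294)
for zz in(.053,.06): print("lockpiv",zz,ray(c,[446.5,294.5],zz))
print("boss z",z[290:298,440:452].mean(), z[280:310,430:436].mean())
# yellow angle, tag edges
y=blob(c,(22,100,80),(35,255,255),(260,140,440,320)); P=ray(c,y,.045)[:,:2]-piv
print("ptr ang",np.arctan2(*P.mean(0)[::-1]),np.hypot(*P.T).max())
r=blob(c,(0,140,60),(8,255,255),(310,145,345,175)); P=ray(c,r,.046)[:,:2]-piv
a=np.arctan2(P[:,1],P[:,0]);R=np.hypot(*P.T);print("tag",a.mean(),a.min(),a.max(),R.min(),R.max())
# scene-view check
for n,lo,hi,roi,zz in(("ptr",(22,100,80),(35,255,255),(215,255,250,285),.045),("tag",(0,140,60),(8,255,255),(268,295,290,325),.046)):
    q=blob(s,lo,hi,roi); p=ray(s,q.mean(0),zz)[0]; d=p[:2]-piv; print("scene",n,len(q),q.mean(0),p,np.arctan2(d[1],d[0]),np.hypot(*d))
P=ray(c,[[0,0]],0)
for n,zz in(("ring",.0),):
  print("bottle/socket/wrench/offcut", ray(c,[[190,178],[265,174],[224,252],[472,217]],0.02).round(3).tolist())
E
```

```text
[[ 0.422 -0.001  0.907]
 [-0.907  0.002  0.422]
 [-0.002 -1.     0.   ]]
lever (183, array([0.49247394, 0.19682276, 0.11400202]), array([0.47909238, 0.18429359, 0.10841837]), array([0.50589331, 0.20965388, 0.11767024]))
lock grip (164, array([ 0.4873912 , -0.14553173,  0.09920897]), array([ 0.47698658, -0.15790116,  0.09513593]), array([ 0.49772143, -0.1335902 ,  0.1039243 ]))
lockpiv 0.053 [[ 0.50717282 -0.08522598  0.053     ]]
lockpiv 0.06 [[ 0.5071608  -0.08388684  0.06      ]]
boss z 0.06261769425708978 0.03429300009155633
ptr ang -0.7632615833904298 0.11897977629832017
tag 0.24767482732199597 0.2071426957772564 0.2877300091515307 0.12237182049048748 0.1452507312901811
scene ptr 53 [234.73584906 268.8490566 ] [0.69288717 0.00854891 0.045     ] -0.7398719045668156 0.11087485810092675
scene tag 133 [276.59398496 309.5112782 ] [0.75172342 0.12234979 0.046     ] 0.27068259503593745 0.14604097612680467
bottle/socket/wrench/offcut [[0.721, 0.361, 0.02], [0.726, 0.225, 0.02], [0.586, 0.298, 0.02], [0.643, -0.141, 0.02]]
```

Cross-checks against the given sizes:
- The lever radius comes out at 164 mm, the lock pivot at 198 mm from the axis, and the lock arm at 64 mm.
- The base yaw is about -0.19, so the turntable is at -0.57 and the tag at 0.44.

All of these agree with what was given. Next is a helper to work out the moves.

```bash
cat > plan.py <<'E'
import numpy as np, json
PIV=np.array([.611,.0833]); LP=np.array([.5071,-.0847])
def lever(th,off,z,r=.165):   # pointer world angle, finger-centre offset behind handle centre
    rh=-np.array([np.cos(th),np.sin(th)]); t=np.array([np.sin(th),-np.cos(th)])
    p=PIV+r*rh-off*t; yaw=np.arctan2(-t[1],-t[0])-np.pi/2  # tool -z along t ; x = z-90deg
    return [*p,z,yaw]
def lock(a,off,z,r=.065):     # arm world angle; pushes clockwise, tool +z along push
    rh=np.array([np.cos(a),np.sin(a)]); t=np.array([np.sin(a),-np.cos(a)])
    p=LP+r*rh-off*t; return [*p,z,np.arctan2(t[1],t[0])-np.pi/2]
def rows(cmd,tgts):
    x=np.array([np.cos(cmd[3]),np.sin(cmd[3])]); z=np.array([-x[1],x[0]]); out=[]
    for t in tgts:
        d=np.array(t[:2])-cmd[:2]; a=(t[3]-cmd[3]+np.pi)%(2*np.pi)-np.pi
        out.append([round(float(d@x)*1e3,1),round(-(t[2]-cmd[2])*1e3,1),round(float(d@z)*1e3,1),0,round(-a,3),0,1])
    return out
def after(cmd,row):
    x=np.array([np.cos(cmd[3]),np.sin(cmd[3])]); z=np.array([-x[1],x[0]])
    p=np.array(cmd[:2])+(row[0]*x+row[2]*z)/1e3
    return [float(p[0]),float(p[1]),cmd[2]-row[1]/1e3,cmd[3]-row[4]]
E
python3 - <<'E'
from plan import *
cmd=[.264,-.567,.223,-1.1353]
t=lever(-.764,.045,.2); print(t); print(rows(cmd,[t]))
E
```

```text
[np.float64(0.5229893891038789), np.float64(0.2299428735728115), 0.2, np.float64(-0.764)]
[[-613.3, 23.0, 571.0, 0, np.float64(-0.371), 0, 1]]
```

Request:
jog_arm --pt "-153 6 143 0 -0.37 0 1" --pt "-153 6 143 0 -0.37 0 1" --pt "-153 6 143 0 -0.37 0 1" --pt "-307 12 286 0 -0.37 0 1" --pt "-307 12 286 0 -0.37 0 1" --pt "-307 12 286 0 -0.37 0 1" --pt "-307 12 286 0 -0.37 0 1" --pt "-460 18 428 0 -0.37 0 1" --pt "-460 18 428 0 -0.37 0 1" --pt "-460 18 428 0 -0.37 0 1" --pt "-460 18 428 0 -0.37 0 1" --pt "-613 23 571 0 -0.37 0 1" --pt "-613 23 571 0 -0.37 0 1" --pt "-613 23 571 0 -0.37 0 1" --pt "-613 23 571 0 -0.37 0 1" --pt "-613 23 571 0 -0.37 0 1" --pt "-613 23 571 0 -0.37 0 1" --pt "-613 23 571 0 -0.37 0 1" --pt "-613 23 571 0 -0.37 0 1" --pt "-613 23 571 0 -0.37 0 1"

```text
time: 2.6
position: [0.5228, 0.2295, 0.1997]
tool_rot: [-0.656, 0.264, -0.264, 0.656]
ft_force: [-0.9, 0.3, -0.3]
grip_width: 0.0006
```

```bash
python3 - <<'E'
from rig import *
import cv2,numpy as np
from scipy.spatial.transform import Rotation as Ro
o=get_obs(); M=Ro.from_quat(o["tool_rot"]).as_matrix(); print(o["time"],o["position"],np.arctan2(M[1,0],M[0,0]),o["ft_force"],o["grip_width"],o["q"])
for n in("top","wrist"):
    cv2.imwrite(f"pics/{n}1.png",camera(n)["img"][:,:,::-1])
from plan import *
c=after([.264,-.567,.223,-1.1353],[-613,23,571,0,-.37,0]);print(c)
print(rows(c,[lever(-.764,.045,.07),lever(-.764,.022,.07)]))
E
```

```text
2.6 [0.52279058 0.22953269 0.19973852] -0.7660378856542736 [-0.92277365  0.29349221 -0.28856095] 0.0005777661979354844 [ 2.18068786e-01  4.82633823e-01  1.59480068e+00 -2.32567979e-05
  1.06402841e+00  9.84117954e-01]
[0.5231028436739904, 0.22966537291390532, 0.2, -0.7653]
[[-0.3, 130.0, 0.1, 0, np.float64(-0.001), 0, 1], [-0.2, 130.0, -22.9, 0, np.float64(-0.001), 0, 1]]
```

View pics/wrist1.png

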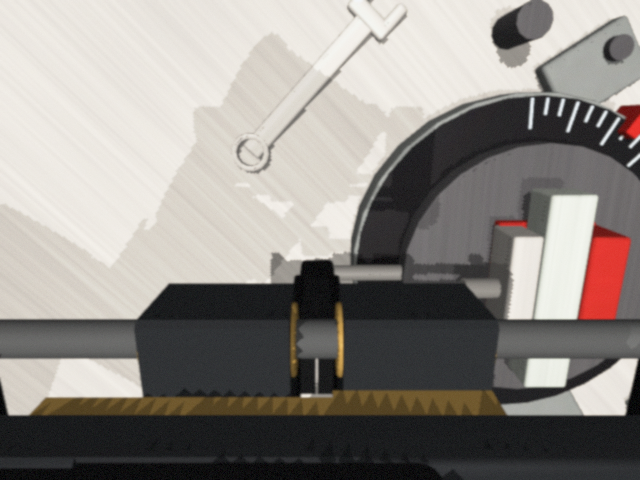

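View pics/top1.png

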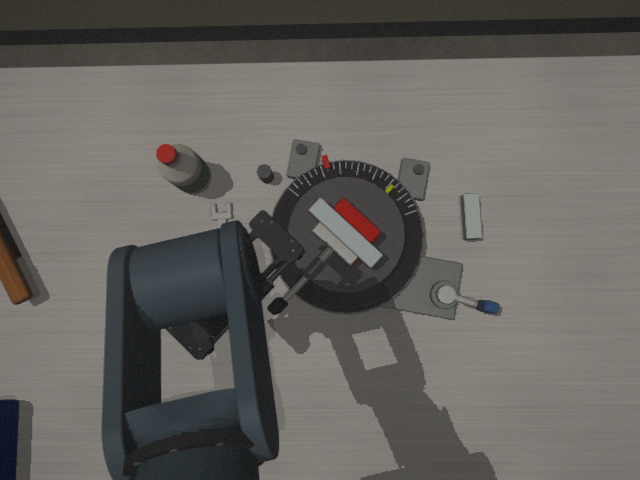

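The gripper body clears everything, and the fingers hang on the lever's outer-left side. Next I descend and creep up to contact.

Request:
jog_arm --pt "0 60 0 0 0 0 1" --pt "0 120 0 0 0 0 1" --pt "0 130 0 0 0 0 1" --pt "0 130 0 0 0 0 1" --pt "0 130 0 0 0 0 1" --pt "0 130 -8 0 0 0 1" --pt "0 130 -16 0 0 0 1" --pt "0 130 -22 0 0 0 1" --pt "0 130 -22 0 0 0 1"

```text
time: 3.82
position: [0.5069, 0.2139, 0.0697]
tool_rot: [0.656, -0.264, 0.264, -0.656]
ft_force: [-0.1, -0.2, 0.3]
grip_width: 0.0004
```

```bash
python3 - <<'E'
from rig import *
from plan import *
o=get_obs();print(o["position"],o["ft_force"])
c=after([0.5231028436739904, 0.22966537291390532, 0.2, -0.7653],[0,130,-22,0,0,0]);print(c)
for r in rows(c,[lever(-.764+d,.0185,.07) for d in np.r_[0,np.arange(.05,.951,.05)]]): print([float(v) for v in r])
E
```

```text
[0.50692918 0.213871   0.06973162] [-0.12379527 -0.22413189  0.25380726]
[0.5078622692677195, 0.21379953250859046, 0.07, -0.7653]
[-0.2, -0.0, -4.4, 0.0, -0.001, 0.0, 1.0]
[-0.9, -0.0, -12.6, 0.0, -0.051, 0.0, 1.0]
[-1.2, -0.0, -20.9, 0.0, -0.101, 0.0, 1.0]
[-1.1, -0.0, -29.2, 0.0, -0.151, 0.0, 1.0]
[-0.6, -0.0, -37.5, 0.0, -0.201, 0.0, 1.0]
[0.4, -0.0, -45.8, 0.0, -0.251, 0.0, 1.0]
[1.7, -0.0, -54.0, 0.0, -0.301, 0.0, 1.0]
[3.5, -0.0, -62.1, 0.0, -0.351, 0.0, 1.0]
[5.7, -0.0, -70.1, 0.0, -0.401, 0.0, 1.0]
[8.2, -0.0, -78.0, 0.0, -0.451, 0.0, 1.0]
[11.2, -0.0, -85.7, 0.0, -0.501, 0.0, 1.0]
[14.5, -0.0, -93.3, 0.0, -0.551, 0.0, 1.0]
[18.3, -0.0, -100.8, 0.0, -0.601, 0.0, 1.0]
[22.3, -0.0, -108.0, 0.0, -0.651, 0.0, 1.0]
[26.8, -0.0, -115.0, 0.0, -0.701, 0.0, 1.0]
[31.6, -0.0, -121.8, 0.0, -0.751, 0.0, 1.0]
[36.7, -0.0, -128.3, 0.0, -0.801, 0.0, 1.0]
[42.1, -0.0, -134.6, 0.0, -0.851, 0.0, 1.0]
[47.9, -0.0, -140.6, 0.0, -0.901, 0.0, 1.0]
[53.9, -0.0, -146.3, 0.0, -0.951, 0.0, 1.0]
```

Request:
jog_arm --pt "-0.2 0 -4.4 0 -0.001 0 1" --pt "-0.9 0 -12.6 0 -0.051 0 1" --pt "-1.2 0 -20.9 0 -0.101 0 1" --pt "-1.1 0 -29.2 0 -0.151 0 1" --pt "-0.6 0 -37.5 0 -0.201 0 1" --pt "0.4 0 -45.8 0 -0.251 0 1" --pt "1.7 0 -54 0 -0.301 0 1" --pt "3.5 0 -62.1 0 -0.351 0 1" --pt "5.7 0 -70.1 0 -0.401 0 1" --pt "8.2 0 -78 0 -0.451 0 1" --pt "11.2 0 -85.7 0 -0.501 0 1" --pt "14.5 0 -93.3 0 -0.551 0 1" --pt "18.3 0 -100.8 0 -0.601 0 1" --pt "22.3 0 -108 0 -0.651 0 1" --pt "26.8 0 -115 0 -0.701 0 1" --pt "31.6 0 -121.8 0 -0.751 0 1" --pt "36.7 0 -128.3 0 -0.801 0 1" --pt "42.1 0 -134.6 0 -0.851 0 1" --pt "42.1 0 -134.6 0 -0.851 0 1"

```text
time: 6.2
position: [0.4448, 0.0878, 0.0696]
tool_rot: [0.707, 0.03, -0.03, -0.706]
ft_force: [-0.2, -0.5, 0.5]
grip_width: 0.0008
```

```bash
cat > meas.py <<'E'
from rig import *
from h import *
import sys
piv=np.array([.611,.0833]); k=sys.argv[1]
o=get_obs();print(o["time"],o["position"],o["ft_force"])
c=camera("top"); cv2.imwrite(f"pics/top_{k}.png",c["img"][:,:,::-1])
cv2.imwrite(f"pics/crop_{k}.png",cv2.resize(c["img"][130:330,250:520,::-1],None,fx=2.9,fy=2.9,interpolation=cv2.INTER_CUBIC))
def A(P): d=P.mean(0)[:2]-piv; return round(float(np.arctan2(d[1],d[0])),4),round(float(np.hypot(*d)),4)
y=blob(c,(22,100,80),(35,255,255),(260,140,440,320)); r=blob(c,(0,140,60),(8,255,255),(310,145,345,175))
print("ptr",len(y),y.mean(0),A(ray(c,y,.045)),"tag",len(r),r.mean(0),A(ray(c,r,.046)))
s=camera("scene"); cv2.imwrite(f"pics/scene_{k}.png",s["img"][:,:,::-1])
cv2.imwrite(f"pics/scrop_{k}.png",cv2.resize(s["img"][250:330,200:330,::-1],None,fx=5,fy=5,interpolation=cv2.INTER_CUBIC))
y=blob(s,(22,100,80),(35,255,255),(205,240,330,325)); print("scene ptr",len(y),y.mean(0) if len(y) else '',A(ray(s,y,.045)) if len(y) else '')
E
python3 meas.py a
```

```text
6.2 [0.44478642 0.08777212 0.06957465] [-0.22770353 -0.48287376  0.48134936]
ptr 41 [338.3902439  171.73170732] (0.0936, 0.1115) tag 70 [325.47142857 161.44285714] (0.2476, 0.1335)
scene ptr 55 [270.41818182 293.27272727] (0.104, 0.1115)
```

View pics/crop_a.png

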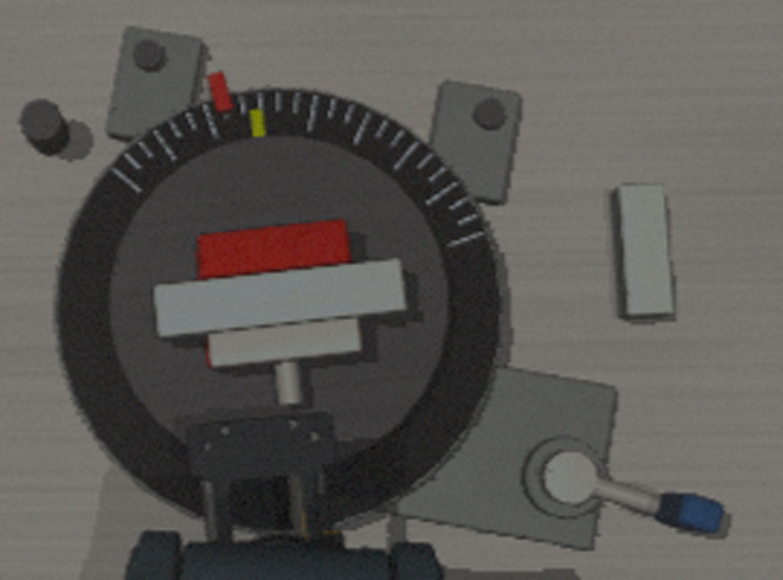

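The pointer is at 0.094 and the tag at 0.2476, so about 0.154 is left. I'll push 0.12 of that slowly and look again.

```bash
python3 - <<'E'
from plan import *
c0=after([0.5231028436739904, 0.22966537291390532, 0.2, -0.7653],[0,130,-22,0,0,0])
c=after(c0,[42.1,0,-134.6,0,-.851,0]);print(c)
for r in rows(c,[lever(.086+d,.0185,.07) for d in (.03,.06,.08,.1,.115,.125)]): print([float(v) for v in r])
E
```

```text
[0.4449791131758875, 0.08756451882407307, 0.07, 0.0857]
[-0.4, -0.0, -5.0, 0.0, -0.03, 0.0, 1.0]
[-0.8, -0.0, -9.9, 0.0, -0.06, 0.0, 1.0]
[-0.9, -0.0, -13.3, 0.0, -0.08, 0.0, 1.0]
[-1.0, -0.0, -16.6, 0.0, -0.1, 0.0, 1.0]
[-1.0, -0.0, -19.1, 0.0, -0.115, 0.0, 1.0]
[-1.0, -0.0, -20.7, 0.0, -0.125, 0.0, 1.0]
```

Request:
jog_arm --pt "-0.4 0 -5 0 -0.03 0 1" --pt "-0.8 0 -9.9 0 -0.06 0 1" --pt "-0.9 0 -13.3 0 -0.08 0 1" --pt "-1 0 -16.6 0 -0.1 0 1" --pt "-1 0 -19.1 0 -0.115 0 1" --pt "-1 0 -20.7 0 -0.125 0 1" --pt "-1 0 -20.7 0 -0.125 0 1" --pt "-1 0 -20.7 0 -0.125 0 1"

```text
time: 7.3
position: [0.4453, 0.0672, 0.0695]
tool_rot: [0.703, 0.074, -0.075, -0.703]
ft_force: [-0.6, 0.9, -0.1]
grip_width: 0.0004
```

```bash
python3 meas.py b; python3 - <<'E'
from plan import *
c=after([0.4449791131758875, 0.08756451882407307, 0.07, 0.0857],[-1,0,-20.7,0,-.125,0]);print(c)
for r in rows(c,[lever(.211+d,.0185,.07) for d in (.01,.02,.025,.03,.035,.04)]): print([float(v) for v in r])
E
```

```text
7.3 [0.44525283 0.06715614 0.06952618] [-0.55021866  0.88692819 -0.11536097]
ptr 42 [331.83333333 176.45238095] (0.2104, 0.1053) tag 70 [325.48571429 161.55714286] (0.2479, 0.1333)
scene ptr 52 [277.98076923 294.63461538] (0.2217, 0.1115)
[0.4457546024625297, 0.06685489264767135, 0.07, 0.2107]
[-0.2, -0.0, -1.7, 0.0, -0.01, 0.0, 1.0]
[-0.3, -0.0, -3.3, 0.0, -0.02, 0.0, 1.0]
[-0.4, -0.0, -4.2, 0.0, -0.025, 0.0, 1.0]
[-0.5, -0.0, -5.0, 0.0, -0.03, 0.0, 1.0]
[-0.5, -0.0, -5.8, 0.0, -0.035, 0.0, 1.0]
[-0.6, -0.0, -6.6, 0.0, -0.04, 0.0, 1.0]
```

The yellow blob's radius dropped, so gripper gold is leaking into the mask. I'll tighten the region.

```bash
sed -i 's/(260,140,440,320)/(260,140,440,205)/' meas.py; python3 meas.py c
```

```text
7.4 [0.44527779 0.06717417 0.06950302] [-0.05423329  0.61698239 -1.17564048]
ptr 42 [330.78571429 173.0952381 ] (0.2144, 0.1114) tag 69 [325.46376812 161.42028986] (0.2477, 0.1335)
scene ptr 56 [277.96428571 294.57142857] (0.2211, 0.1114)
```

View pics/crop_c.png

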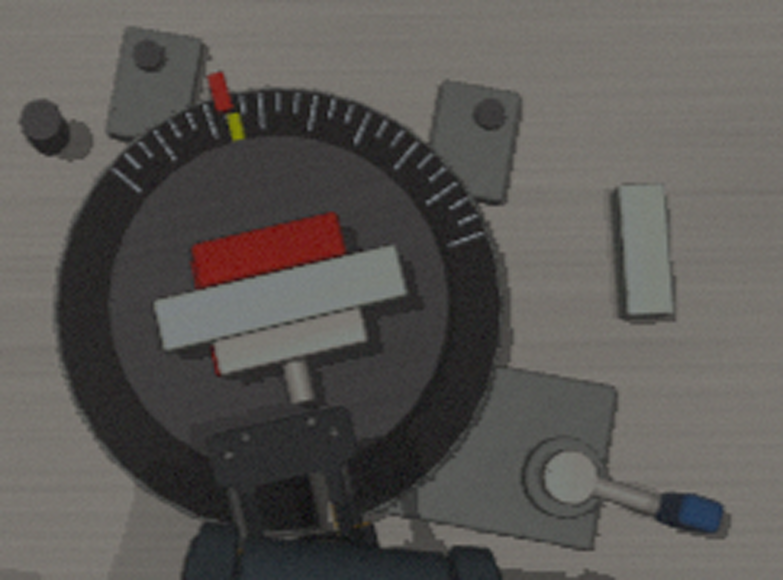

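Request:
jog_arm --pt "-0.1 0 -1 0 -0.006 0 1" --pt "-0.2 0 -2 0 -0.012 0 1" --pt "-0.3 0 -3 0 -0.018 0 1" --pt "-0.4 0 -4 0 -0.024 0 1" --pt "-0.5 0 -4.6 0 -0.028 0 1" --pt "-0.5 0 -4.6 0 -0.028 0 1" --pt "-0.5 0 -4.6 0 -0.028 0 1"

```text
time: 8.38
position: [0.4459, 0.0626, 0.0695]
tool_rot: [0.702, 0.084, -0.084, -0.702]
ft_force: [-0.3, 2.0, -1.3]
grip_width: 0.0002
```

```bash
python3 meas.py d;python3 meas.py d2
```

```text
8.375 [0.44589419 0.06264228 0.06952623] [-0.28073781  1.96562664 -1.29960959]
ptr 41 [329.29268293 173.70731707] (0.2395, 0.1109) tag 70 [325.51428571 161.48571429] (0.2472, 0.1334)
scene ptr 56 [279.83928571 294.71428571] (0.2491, 0.1112)
8.475 [0.44592061 0.06265537 0.06952516] [-0.14443848  1.676451   -0.70779878]
ptr 40 [329.25 173.75] (0.2403, 0.1109) tag 72 [325.52777778 161.63888889] (0.2476, 0.1331)
scene ptr 57 [279.80701754 294.64912281] (0.2483, 0.111)
```

0.0075 rad is left, about 1.2 mm at the handle.

Request:
jog_arm --pt "0 0 -0.6 0 -0.004 0 1" --pt "-0.1 0 -1.2 0 -0.008 0 1" --pt "-0.1 0 -1.2 0 -0.008 0 1" --pt "-0.1 0 -1.2 0 -0.008 0 1"

```text
time: 9.07
position: [0.446, 0.0616, 0.0695]
tool_rot: [-0.702, -0.087, 0.087, 0.702]
ft_force: [0.1, 3.3, -0.7]
grip_width: 0.0005
```

```bash
python3 meas.py e;python3 meas.py e2
```

```text
9.075 [0.44602687 0.06157326 0.06954019] [ 0.0508475   3.34839162 -0.74086974]
ptr 41 [328.75609756 173.70731707] (0.2476, 0.1112) tag 69 [325.44927536 161.34782609] (0.2476, 0.1337)
scene ptr 55 [280.14545455 294.54545455] (0.2527, 0.1107)
9.175 [0.44603902 0.0615686  0.0695504 ] [-0.06151729  2.48222998 -0.96246845]
ptr 44 [328.90909091 173.68181818] (0.2452, 0.1111) tag 70 [325.4        161.44285714] (0.2485, 0.1335)
scene ptr 55 [280.10909091 294.65454545] (0.2527, 0.111)
```

View pics/scrop_e.png

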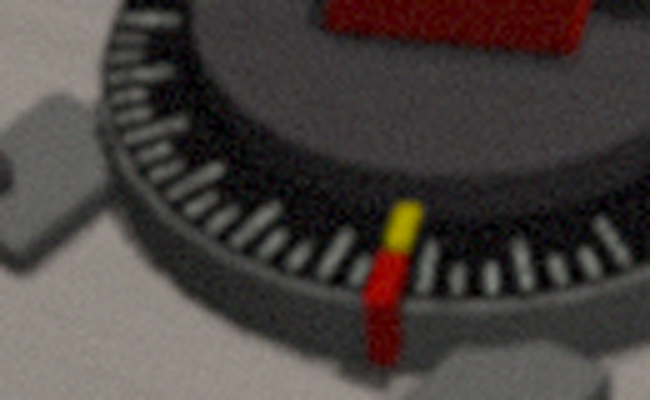

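The pointer and tag agree within about 0.002 rad. I'll back off, lift, and re-measure with averaging.

Request:
jog_arm --pt "0 0 8 0 0 0 1" --pt "0 0 25 0 0 0 1" --pt "0 -50 25 0 0 0 1" --pt "0 -90 25 0 0 0 1" --pt "0 -90 25 0 0 0 1"

```text
time: 9.9
position: [0.4418, 0.0866, 0.1621]
tool_rot: [0.702, 0.09, -0.085, -0.701]
ft_force: [-0.8, 0.1, -0.7]
grip_width: 0.0004
```

```bash
for i in 1 2 3 4; do python3 meas.py f$i; done; python3 - <<'E'
from plan import *
c=after([0.4449791131758875, 0.08756451882407307, 0.07, 0.0857],[-1,0,-20.7,0,-.125,0])
c=after(c,[-.5,0,-4.6,0,-.028,0]);c=after(c,[-.1,0,-1.2,0,-.008,0]);c=after(c,[0,-90,25,0,0,0]);print(c)
print(lock(-1.884,.045,.16)); print(rows(c,[lock(-1.884,.045,.16),lock(-1.884,.045,.066)]))
E
```

```text
9.9 [0.44184481 0.08661777 0.16210624] [-0.77592664  0.08207563 -0.69396354]
ptr 44 [328.90909091 173.68181818] (0.2452, 0.1111) tag 71 [325.52112676 161.61971831] (0.2476, 0.1332)
scene ptr 54 [280.16666667 294.64814815] (0.2535, 0.1109)
10.0 [0.43959234 0.08642323 0.15963669] [-0.5946841   0.17099731  0.33004826]
ptr 42 [328.85714286 173.80952381] (0.2465, 0.1109) tag 72 [325.51388889 161.59722222] (0.2476, 0.1332)
scene ptr 54 [280.27777778 294.64814815] (0.2552, 0.1109)
10.1 [0.43883804 0.08620019 0.15860975] [-1.05571387  0.35212392  0.55556678]
ptr 42 [328.78571429 173.61904762] (0.2468, 0.1113) tag 70 [325.52857143 161.48571429] (0.2471, 0.1334)
scene ptr 56 [280.05357143 294.73214286] (0.2523, 0.1112)
10.2 [0.43898526 0.08597812 0.15841918] [ 0.95605327  0.07611568 -0.64779269]
ptr 41 [328.73170732 173.6097561 ] (0.2476, 0.1113) tag 71 [325.47887324 161.54929577] (0.2479, 0.1333)
scene ptr 53 [280.20754717 294.69811321] (0.2544, 0.1111)
[0.4403091574828887, 0.08530552061756579, 0.16, 0.2467]
[np.float64(0.5298837898974528), np.float64(-0.1604027008627085), 0.16, np.float64(1.2575926535897932)]
[[26.9, -0.0, -260.1, 0, np.float64(-1.011), 0, 1], [26.9, 94.0, -260.1, 0, np.float64(-1.011), 0, 1]]
```

The pointer averages 0.2465 and the tag 0.2475, a difference of about 0.1 mm at the tip. I'll move on to the lock.

Request:
jog_arm --pt "10 0 -60 0 -0.18 0 1" --pt "15 0 -120 0 -0.36 0 1" --pt "20 0 -180 0 -0.54 0 1" --pt "27 0 -240 0 -0.72 0 1" --pt "27 0 -260 0 -0.9 0 1" --pt "27 0 -260 0 -1.011 0 1" --pt "27 0 -260 0 -1.011 0 1" --pt "27 0 -260 0 -1.011 0 1" --pt "27 50 -260 0 -1.011 0 1" --pt "27 94 -260 0 -1.011 0 1" --pt "27 94 -260 0 -1.011 0 1" --pt "27 94 -260 0 -1.011 0 1"

```text
time: 11.8
position: [0.5305, -0.1597, 0.0666]
tool_rot: [0.572, 0.416, -0.416, -0.571]
ft_force: [-0.5, -0.4, 0.8]
grip_width: 0.0004
```

```bash
python3 meas.py g; python3 - <<'E'
from plan import *
c=after([0.4403091574828887, 0.08530552061756579, 0.16, 0.2467],[27,94,-260,0,-1.011,0]);print(c)
for r in rows(c,[lock(-1.884,.03,.066)]+[lock(-1.884-d,.0185,.066) for d in np.arange(0,1.31,.1)]): print([float(v) for v in r])
E
```

```text
11.8 [ 0.53051245 -0.15974017  0.06659273] [-0.45301708 -0.4328024   0.80353484]
ptr 44 [328.90909091 173.68181818] (0.2452, 0.1111) tag 73 [325.54794521 161.61643836] (0.2473, 0.1332)
scene ptr 56 [280.17857143 294.60714286] (0.2535, 0.1109)
[0.5299850478850444, -0.1602290689631704, 0.066, 1.2576999999999998]
[-0.2, -0.0, 15.0, 0.0, 0.0, 0.0, 1.0]
[-0.2, -0.0, 26.5, 0.0, 0.0, 0.0, 1.0]
[-1.7, -0.0, 33.1, 0.0, 0.1, 0.0, 1.0]
[-2.6, -0.0, 39.8, 0.0, 0.2, 0.0, 1.0]
[-2.8, -0.0, 46.6, 0.0, 0.3, 0.0, 1.0]
[-2.3, -0.0, 53.3, 0.0, 0.4, 0.0, 1.0]
[-1.1, -0.0, 60.0, 0.0, 0.5, 0.0, 1.0]
[0.7, -0.0, 66.5, 0.0, 0.6, 0.0, 1.0]
[3.2, -0.0, 72.8, 0.0, 0.7, 0.0, 1.0]
[6.3, -0.0, 78.8, 0.0, 0.8, 0.0, 1.0]
[9.9, -0.0, 84.5, 0.0, 0.9, 0.0, 1.0]
[14.1, -0.0, 89.7, 0.0, 1.0, 0.0, 1.0]
[18.8, -0.0, 94.6, 0.0, 1.1, 0.0, 1.0]
[24.0, -0.0, 98.9, 0.0, 1.2, 0.0, 1.0]
[29.6, -0.0, 102.7, 0.0, 1.3, 0.0, 1.0]
```

View pics/top_g.png

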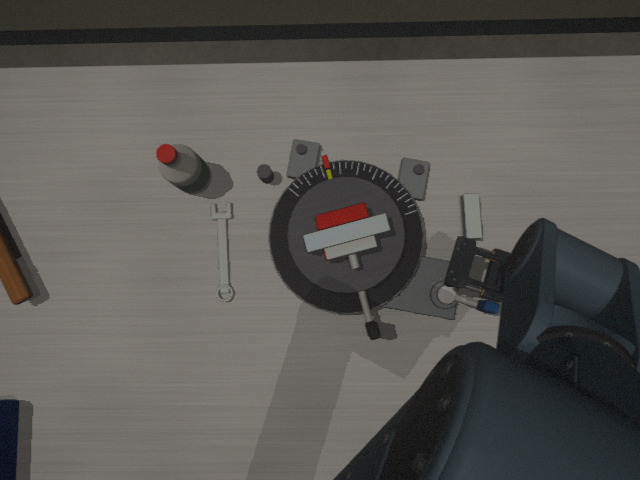

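View pics/scene_g.png

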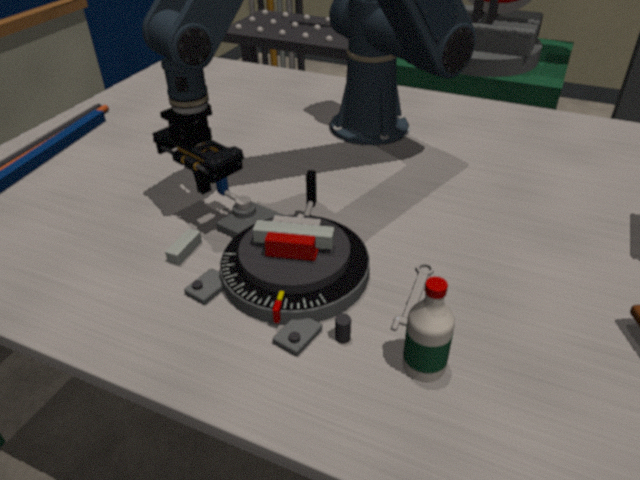

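The fingers are on the far side of the blue handle, clear of everything. I'll sweep 1.2 rad and then check.

Request:
jog_arm --pt "-0.2 0 15 0 0 0 1" --pt "-0.2 0 22 0 0 0 1" --pt "-0.2 0 26.5 0 0 0 1" --pt "-1.7 0 33.1 0 0.1 0 1" --pt "-2.6 0 39.8 0 0.2 0 1" --pt "-2.8 0 46.6 0 0.3 0 1" --pt "-2.3 0 53.3 0 0.4 0 1" --pt "-1.1 0 60 0 0.5 0 1" --pt "0.7 0 66.5 0 0.6 0 1" --pt "3.2 0 72.8 0 0.7 0 1" --pt "6.3 0 78.8 0 0.8 0 1" --pt "9.9 0 84.5 0 0.9 0 1" --pt "14.1 0 89.7 0 1 0 1" --pt "18.8 0 94.6 0 1.1 0 1" --pt "18.8 0 94.6 0 1.1 0 1"

```text
time: 13.78
position: [0.4467, -0.1134, 0.0662]
tool_rot: [0.705, 0.057, -0.055, -0.704]
ft_force: [1.1, -1.5, -0.1]
grip_width: 0.0006
```

```bash
python3 meas.py h; python3 - <<'E'
from plan import *
c=after([0.5299850478850444, -0.1602290689631704, 0.066, 1.2577],[18.8,0,94.6,0,1.1,0]);print(c)
for r in rows(c,[lock(-1.884-d,.0185,.066) for d in np.arange(1.15,1.41,.05)]): print([float(v) for v in r])
E
```

```text
13.775 [ 0.4466822  -0.11341287  0.06620048] [ 1.12482694 -1.45427885 -0.08657953]
ptr 41 [328.7804878  173.73170732] (0.2473, 0.1111) tag 72 [325.5        161.68055556] (0.2481, 0.1331)
scene ptr 53 [280.20754717 294.69811321] (0.2544, 0.1111)
[0.4457745904044653, -0.11320568275044024, 0.066, 0.15769999999999995]
[-0.8, -0.0, 3.3, 0.0, 0.05, 0.0, 1.0]
[-1.5, -0.0, 6.6, 0.0, 0.1, 0.0, 1.0]
[-2.0, -0.0, 9.9, 0.0, 0.15, 0.0, 1.0]
[-2.3, -0.0, 13.3, 0.0, 0.2, 0.0, 1.0]
[-2.5, -0.0, 16.7, 0.0, 0.25, 0.0, 1.0]
[-2.5, -0.0, 20.1, 0.0, 0.3, 0.0, 1.0]
```

View pics/top_h.png

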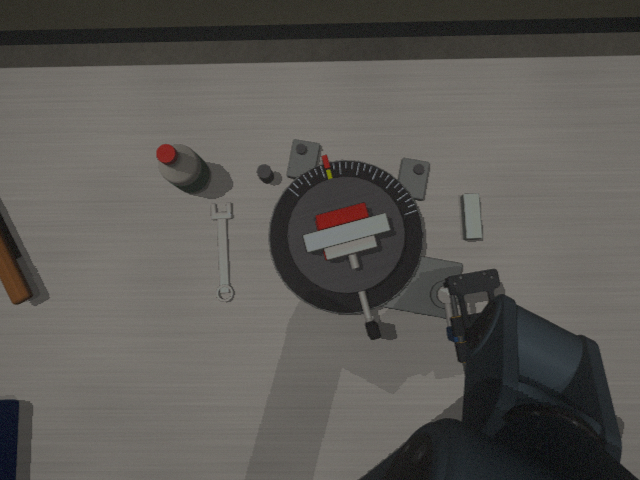

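Request:
jog_arm --pt "-0.8 0 3.3 0 0.05 0 1" --pt "-1.5 0 6.6 0 0.1 0 1" --pt "-1.8 0 8.5 0 0.13 0 1" --pt "-2 0 10 0 0.15 0 1" --pt "-2.2 0 11.3 0 0.17 0 1" --pt "-2.2 0 11.3 0 0.17 0 1"

```text
time: 14.62
position: [0.4427, -0.1038, 0.0658]
tool_rot: [0.708, -0.003, 0.005, -0.706]
ft_force: [-0.5, -9.0, 1.3]
grip_width: 0.0003
```

The force has risen to 9 N against about 3 N for free motion, so this looks like the stop. I'll confirm with a small further push.

Request:
jog_arm --pt "0 0 0.7 0 0 0 1" --pt "0 0 1.4 0 0 0 1" --pt "0 0 1.4 0 0 0 1"

```text
time: 15.0
position: [0.4428, -0.1038, 0.0658]
tool_rot: [0.709, -0.003, 0.004, -0.705]
ft_force: [-3.7, -14.7, 0.0]
grip_width: 0.0006
```

The force rose to 15 N with no motion, so the lever is at the hard stop. I'll back off and retreat upward.

Request:
jog_arm --pt "0 0 -6 0 0 0 1" --pt "0 0 -25 0 0 0 1" --pt "0 0 -25 0 0 0 1" --pt "0 -60 -25 0 0 0 1" --pt "0 -120 -60 0 0 0 1" --pt "0 -130 -120 0 0 0 1" --pt "0 -130 -180 0 0 0 1" --pt "0 -130 -200 0 0 0 1" --pt "0 -130 -200 0 0 0 1" --pt "0 -130 -200 0 0 0 1"

```text
time: 16.25
position: [0.4384, -0.2977, 0.1947]
tool_rot: [-0.706, 0.005, -0.003, 0.708]
ft_force: [-0.4, 0.3, 1.3]
grip_width: 0.0006
```

```bash
python3 meas.py i;python3 meas.py i2; python3 - <<'E'
from h import *
from rig import *
c=camera("top"); b=blob(c,(100,100,30),(125,255,255),(400,260,520,360)); p=ray(c,b.mean(0),.1)[0]
d=p[:2]-np.array([.5071,-.0847]); a=np.arctan2(d[1],d[0]); print(b.mean(0),p,a,np.hypot(*d), "lock ang",(-1.76-a)%(2*np.pi))
E
```

```text
16.25 [ 0.43835608 -0.29765315  0.19470719] [-0.36222363  0.30029977  1.34747784]
ptr 37 [328.64864865 173.83783784] (0.2498, 0.111) tag 70 [325.5        161.72857143] (0.2483, 0.133)
scene ptr 54 [280.2037037  294.53703704] (0.2535, 0.1107)
16.35 [ 0.43879714 -0.29795508  0.19506887] [0.88057879 0.37599377 0.33772271]
ptr 38 [328.63157895 173.71052632] (0.2495, 0.1112) tag 68 [325.48529412 161.35294118] (0.2472, 0.1336)
scene ptr 54 [280.16666667 294.64814815] (0.2535, 0.1109)
[451.97350993 335.05298013] [ 0.44302576 -0.082818    0.1       ] 3.1122289161736707 0.06410187774905116 lock ang 1.4109563910059153
```

View pics/top_i.png

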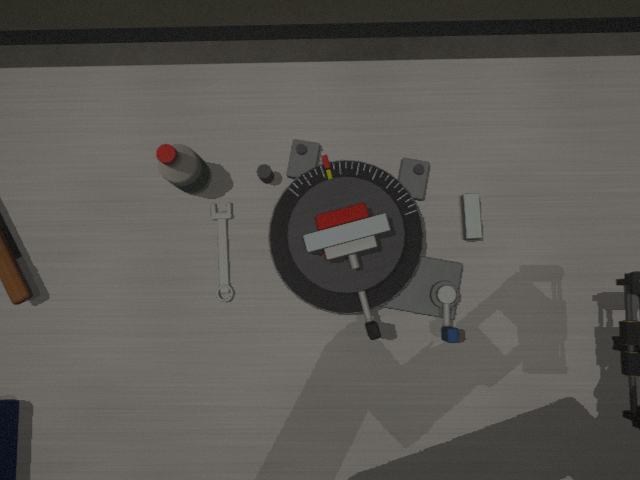

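The lock reads 1.41, which is its stop. The pointer (329,174) is in line with the tag (325,161), the loose things are where they were, and the arm is clear.

```bash
python3 -c "
from rig import *
print(hand_in())"
```

```text
the job is handed in; nothing more can be done
None
```

The vise is set: the pointer is on the middle of the red tag and the blue lock lever is at its stop. I handed in at about 16 s of the 64 s allowed.

**Turntable:** I pushed the black handle with shut fingers along its arc, in ever smaller steps. After backing off, the pointer averaged 0.2465 rad against the tag's 0.2475. After locking it read about 0.2496 against 0.2478, which is within about 0.2 mm at the tip and close to measurement noise.

**Lock:** Only then did I push the blue handle clockwise. At the end the force rose from 9 to 15 N with no further movement. The camera puts the lock at about 1.41 rad, against the 1.4 rad stop.

**Bystanders:** In the last top picture the bottle, wrench, socket and offcut are at the same pixel positions as at the start. The arm is clear of everything.

**Disagreements:**
- The scene camera put the pointer about 0.004–0.01 rad higher than the top camera throughout. It read the tag about 0.02 rad higher too, because the tag's side face was in that mask. I went by the top camera, which shows both flat.
- One pointer reading along the way was off because gripper colour got into the mask. I narrowed the region and measured again.

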